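Stack the empty stack-nest tote on the one in use

ROBOT

A 7-joint arm with a two-finger parallel gripper is mounted at the origin on a cart in front of the work surface, level with it; the furniture and walls round the work are solid. World frame = base frame: x ahead of the robot, y to its left, z up, the work surface at z = 0. Lengths are in mm, angles in rad, forces in N, time in s.
With the tool pointing down it reaches from about 400 to 850 mm from the base axis. Payload 6.9 kg.
Tool frame: the origin (TCP) lies midway between the tips of the shut fingers; the grasp point (between the pads) lies 19 mm behind it (manip.grasp_offset is the distance from the TCP to the grasp point, in mm); z points along the fingers, y is the direction in which the jaws open and shut (so a half turn about z gives the same grasp; the last joint's range is limited). The gripper opens to 85 mm and grips with 20 to 120 N. Pads are 22 mm wide; open, the fingers measure 114 mm over their backs; the gripper's body (76 mm by 85 mm) begins 54 mm behind the grasp point. The pads swing forward as they close: fully open they stand 13 mm farther back than shut.
Start: joints at [-1.159, 0.507, -0.238, 1.5, 0.126, 1.149, -0.155], TCP at [188.179, 595.987, 231.275] pointing down, gripper open.
Joint ranges: [-3.08, 3.08], [-0.24, 2.05], [-1.43, 1.35], [0, 2.5], [-1.52, 4.66], [0.17, 1.96], [-2.89, 2.89]. Speed limits (rad/s): [2.39, 2.39, 3.14, 3.14, 3.14, 3.14, 3.14].

INTERFACE

Orientations are given as a unit quaternion [w, x, y, z].
In Python, from plant import manip gives the robot as it stands.
- The arm moves only by the shell command python3 -m pendant 'ROWS'. ROWS is JSON, a list of rows, each a list of 7 numbers: the shift along the world's x, y, z in m, then the turn, a rotation vector about the world's x, y, z in rad, then the opening, from -1 (shut) to 1 (fully open). A call has 1 to 5 rows; each row shifts and turns the commanded pose from where the row before left it; what a row does not reach is not made up. A row lasts 1/10 s, in which the tool goes at most 50 mm and 8.59 degrees, less where a joint would pass 70% of its speed; a pose out of reach is approached as far as the arm can. A call with a gripper value outside its range is refused whole. The fingers move at their own pace and stop on an object; the grip force is fixed at half the most. Time passes only in rows, so rows that do not move let the fingers close. It gives the time, the measured TCP pose, the force and the opening at its end, in the units of the state.
- manip.state(): the state, without advancing time (a new reading comes with each control period).
- manip.capture(name): name is "scene" or "side" or "wrist"; returns (picture, depth): 400x640x3 uint8, blue, green, red; 400x640 float32, mm along the optical axis (not along the pixel's ray), 0 where there is no reading.
- manip.camera_model(name): a dict with "fx", "fy", "cx", "cy" (pixels), "R" (3x3) and "t" (3): a world point X has camera coordinates R X + t. Camera axes: x right, y down, z forward; pixel columns grow to the right and rows downward; lengths in mm; the calibration is good to about 2 mm. The wrist camera is an equidistant fisheye: a pixel r from the principal point sees the ray r / f radians off the axis. A picture is of the moment at which its call begins: read the wrist's pose just before it. camera_model takes no time and is no camera call; for the wrist camera it gives the pose at the moment of the call.
- manip.finish_job(): hands the job in, once; it reports no verdict.
Trained networks look in the newest picture that a camera, given by its name, has taken for a name from the list of things; names that differ only in an ending like _2 or _b are one class to them, and where a whole thing is asked for, a point or a joint stands for the part that bears it (a point fixed in the world has none). Each returns a list of dicts, best first, with "conf" (0 to 1); they miss things now and then, are a little off and sometimes report something else, mostly with a low value. They report only what shows in the picture. A call takes as long as a camera call.
- manip.search_frame(thing, camera): "xyz" ([x, y, z] in mm, in world coordinates, good to about 4 mm: the middle of the surface that is visible of it).
- manip.landmark_of(thing, camera): "xyz" ([x, y, z] in mm, in world coordinates, good to about 4 mm: a listed point, or the origin of a listed thing).
The state is a dict: "time_s": time; "q": joint angles; "dq": joint speeds; "effort": joint torques, N m; "eef_pos": TCP position; "orientation": TCP orientation; "contact_force": force on the tool from outside, world axes, zero at the start; "wrist_torque": the same for the moment, N m; "gripper_width": opening from 0.0 (shut) to 1.0 (fully open).
Only numpy, scipy, OpenCV 4.12 (cv2) and the standard library are available. Lean on these libraries where they do the work, as an engineer would, in place of code of your own. Each camera call takes 0.05 s, during which the arm holds its last target.

TASK

Two alike grey stack-nest totes stand on the workbench: one holds a padlock, the other is empty. Stack the empty tote on the one with the padlock: turn it so that it lies the opposite way round (its card end over the other tote's two-knuckle end), so that it stands level and square on the rim instead of nesting inside, and let go of it. Leave the lower tote standing where it is with the padlock in it.

Things in the scene. Friction and masses are not known exactly. Their poses are not given: they have to be found in the camera images.
- tote_empty_grip (a point): Empty tote: open grey tapered tote, 159 mm long (x), 66 wide (y), 58 high, 0.16 kg; z up. Point: on its centre line, 48 mm above the underside, 10 mm below the rim, level with the grip bands: upright bands along both long sides, 110 mm long, 20 high, outer faces 66 mm apart. Grip it from above across them at mid-length. +x: the end with two knuckles.
- tote_empty_card_end (a point): The empty tote's card end: ONE hollow knuckle in the middle with a blank card; the other end has TWO, at the corners. Knuckles stick out 18 mm past the end walls. This point lies 77 mm from the grip point along the tote's -x, at the same height.
- tote_full: Tote in use, same shape, 0.45 kg, a padlock in it. Origin: centre of its underside; z up, rim at 58 mm. -x: its card end (one knuckle), +x: two knuckles. The empty tote nests in it the same way round; half a turn away (card end over two-knuckle end), centred within 10 mm, its knuckles rest on the end walls and its underside is level with this rim.
- padlock: Brass padlock, 69 x 42 x 21 mm, lying flat on the floor of the tote in use; origin at the centre of its underside.

How it is judged (in metres and radians):
At the end, for the whole second after the job is handed in: The empty tote stands free on the lower tote: underside within 5 mm of rim height, centres within 15 mm, long axes within 10 degrees, card end over the two-knuckle end, level within 4 degrees; the lower tote is flat, within 30 mm of its start, padlock inside (z of tote_empty_grip in the frame of tote_full between 0.101 and 0.112 m and horizontal distance between tote_empty_grip and tote_full below 0.015 m and angle between the x axis of tote_empty_grip and the x axis of tote_full, either way round below 0.18 rad and x of tote_empty_card_end in the frame of tote_full above 0.05 m and angle between tote_empty_grip's own z axis and vertical below 0.07 rad and angle between tote_full's own z axis and vertical below 0.05 rad and distance of tote_full from where it was at the start of the episode below 0.03 m and distance between padlock and tote_full below 0.04 m); the robot touches nothing.
It fails at once if the tote in use is shoved more than 50 mm or lifted (distance of tote_full from where it was at the start of the episode above 0.05 m).
It also fails if it takes over 43 s, if anything falls off the work surface, if the arm or the gripper's body presses on something with over 40 N, if the wrist force passes 120 N, or if a joint passes its speed limit or range.

## Working session

There is one attempt and no reset: what is moved stays moved. The work goes in short steps, Python scripts to look and compute and a shell command to move; the robot and the scene stay as the last step left them, time stands still between calls to the robot, and variables do not carry over. Pictures are saved under pics/ and viewed, and the job is handed in when it is done.

```bash
mkdir -p pics; ls; python3 - <<'E'
from plant import manip
import cv2
s=manip.state();print(s)
for n in("scene","side","wrist"):
    p,d=manip.capture(n);cv2.imwrite(f"pics/{n}0.png",p)
    for t in("tote_empty_grip","tote_empty_card_end","tote_full","padlock"):
        print(n,t,[( [round(v) for v in r['xyz']],round(r['conf'],2)) for r in manip.landmark_of(t,n)])
print(manip.state()['time_s'])
E
```

```text
pics
{'time_s': 0.0, 'q': array([-1.15949703,  0.50835272, -0.2375492 ,  1.50114204,  0.12569158,
        1.14886767, -0.15482774]), 'dq': array([ 4.12914717e-04, -9.24671495e-05, -3.75013589e-04,  2.73871116e-04,
        4.77406009e-04,  9.93404226e-04,  5.93995482e-04]), 'effort': array([-1.38137661e-03, -6.20596719e+01, -2.18680702e+00, -2.49645728e+01,
        1.28425390e-02,  1.20107652e-02, -5.91292007e-06]), 'eef_pos': array([188.06743905, 595.51178966, 230.4180787 ]), 'orientation': array([-1.31230852e-04,  1.52300329e-01,  9.88333859e-01, -8.80331217e-04]), 'contact_force': array([-1.2516886 , -0.17991823,  0.11898745]), 'wrist_torque': array([ 0.0057336 , -0.02465752,  0.03847317]), 'gripper_width': 0.999648704830835}
scene tote_empty_grip [([476, -172, 48], 0.76), ([495, 144, 2], 0.51)]
scene tote_empty_card_end [([438, -237, 46], 0.66)]
scene tote_full [([503, 142, -2], 0.76)]
scene padlock [([494, 143, 1], 0.6)]
side tote_empty_grip [([477, -166, 50], 0.74), ([495, 148, -3], 0.34)]
side tote_empty_card_end [([440, -236, 48], 0.71)]
side tote_full [([496, 145, 1], 0.85)]
side padlock []
wrist tote_empty_grip [([478, -170, 47], 0.81)]
wrist tote_empty_card_end [([443, -234, 46], 0.73)]
wrist tote_full [([497, 146, 0], 0.91)]
wrist padlock []
0.75
```

View pics/scene0.png

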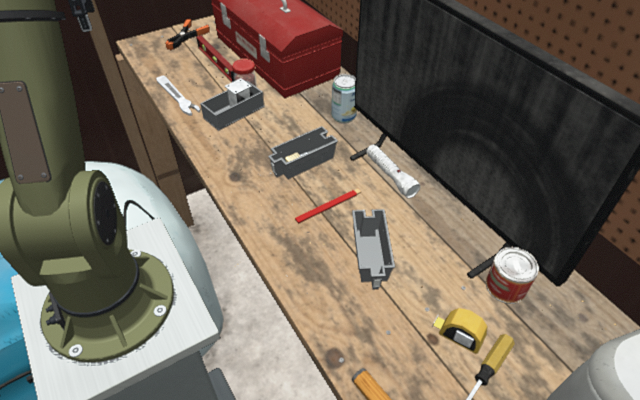

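View pics/side0.png

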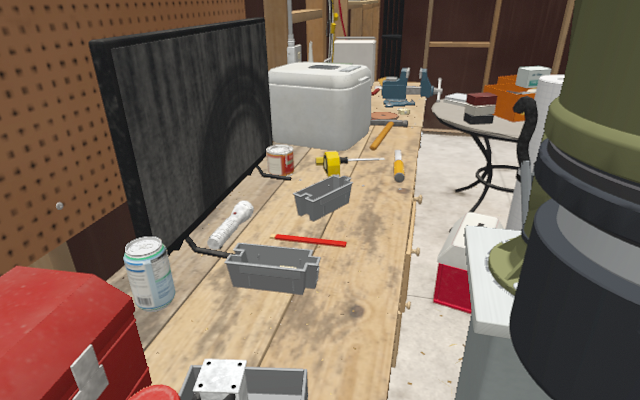

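View pics/wrist0.png

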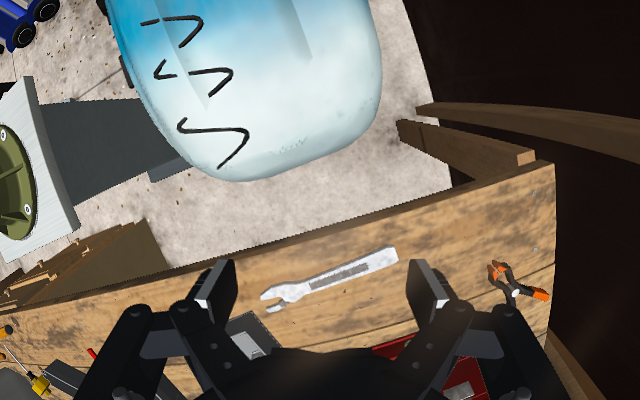

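```bash
cat > h.py <<'E'
import numpy as np,cv2
from plant import manip
def cloud(n,img=False):
    m=manip.camera_model(n);p,d=manip.capture(n)
    v,u=np.mgrid[:400,:640]
    c=np.stack([(u-m['cx'])/m['fx']*d,(v-m['cy'])/m['fy']*d,d],-1)
    w=(c-np.array(m['t']))@np.array(m['R'])
    return p,d,w
def fit(w,d,c,r=115,lo=45,hi=64):
    k=(d>0)&(np.hypot(w[...,0]-c[0],w[...,1]-c[1])<r)&(w[...,2]>lo)&(w[...,2]<hi)
    return w[k]
E
python3 - <<'E'
from h import *
W={}
for n in("scene","side"):
    W[n]=cloud(n)
    p=W[n][0]
    if n=="scene":
        a=cv2.resize(p[110:190,250:350],None,fx=5,fy=5,interpolation=2);b=cv2.resize(p[200:295,335:415],None,fx=4.2,fy=4.2,interpolation=2)
    else:
        a=cv2.resize(p[235:300,220:330],None,fx=5,fy=5,interpolation=2);b=cv2.resize(p[170:225,285:360],None,fx=4,fy=4,interpolation=2)
    o=np.zeros((420,860,3),np.uint8);a=a[:420,:];o[:a.shape[0],:a.shape[1]]=a[:,:];b=b[:420,:860-a.shape[1]];o[:b.shape[0],a.shape[1]:a.shape[1]+b.shape[1]]=b
    cv2.imwrite(f"pics/zoom_{n}.png",o[:,:800])
# top map
o=np.zeros((500,300,3),np.uint8)
for nm,c in(("full",(497,145)),("empty",(477,-169))):
    P=np.concatenate([fit(W[n][2],W[n][1],c) for n in W]); 
    im=np.zeros((250,250),np.uint8)
    ij=np.round((P[:,:2]-c)).astype(int)+125
    im[249-ij[:,0],249-ij[:,1]]=255   # up=+x, left=+y
    cv2.imwrite(f"pics/map_{nm}.png",cv2.resize(im,None,fx=2,fy=2))
    # rim top
    r=cv2.minAreaRect(P[:,:2].astype(np.float32));print(nm,len(P),r)
    for n in W:
        Q=fit(W[n][2],W[n][1],c);print(n,cv2.minAreaRect(Q[:,:2].astype(np.float32)))
E
```

```text
full 2245 ((495.21173095703125, 141.77740478515625), (165.7091522216797, 73.26993560791016), 3.4363291263580322)
scene ((494.2175598144531, 140.04132080078125), (163.6151123046875, 71.57575225830078), 4.082907199859619)
side ((496.6582336425781, 144.22496032714844), (162.85061645507812, 68.92955780029297), 3.8746724128723145)
empty 1452 ((476.318115234375, -170.44931030273438), (168.8024444580078, 69.4334716796875), 62.073570251464844)
scene ((475.436279296875, -171.814697265625), (165.40786743164062, 67.18215942382812), 61.608463287353516)
side ((477.7579650878906, -167.73294067382812), (162.6536865234375, 69.4334716796875), 62.073570251464844)
```

```bash
cd pics; python3 -c "
import cv2,numpy as np
a=cv2.imread('map_full.png');b=cv2.imread('map_empty.png')
o=np.hstack([a,b]);cv2.imwrite('maps.png',cv2.resize(o,None,fx=.78,fy=.78,interpolation=cv2.INTER_AREA))"
```

```text
(no output)
```

View pics/zoom_scene.png

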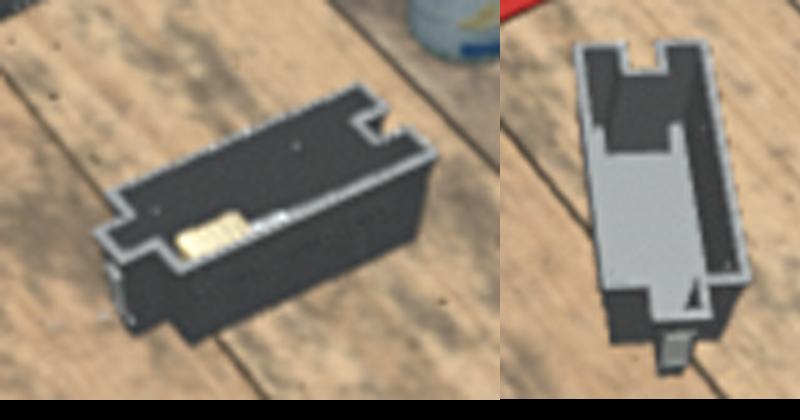

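View pics/zoom_side.png

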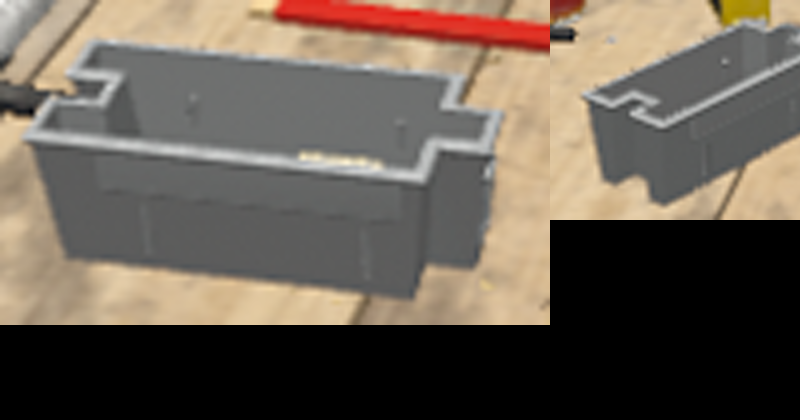

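View pics/maps.png

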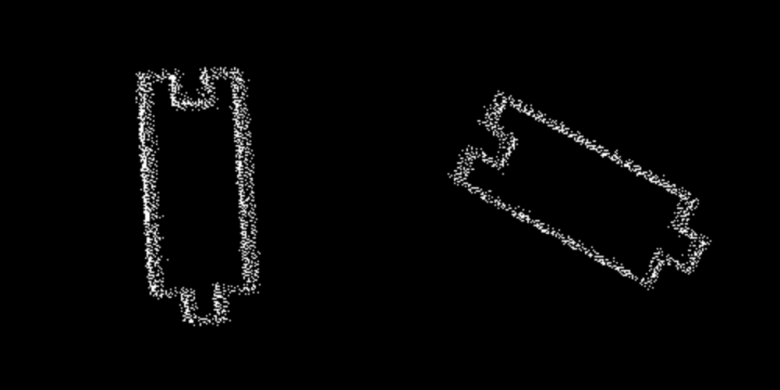

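The top-down maps show both totes clearly. The full one has its card end toward -x, with its axis at about 3.9°. The empty one's axis is at about 61.8°, with its card end toward -y. I'll move over the empty tote.

```bash
R='x'
python3 -m pendant '[[0.024,-0.038,0,0,0,-0.09,1],[0.024,-0.038,0,0,0,-0.09,1],[0.024,-0.038,0,0,0,-0.09,1],[0.024,-0.038,0,0,0,-0.09,1],[0.024,-0.038,0,0,0,-0.09,1]]'
python3 -m pendant '[[0.024,-0.038,0,0,0,-0.09,1],[0.024,-0.038,0,0,0,-0.09,1],[0.024,-0.038,0,0,0,-0.09,1],[0.024,-0.038,0,0,0,-0.09,1],[0.024,-0.038,0,0,0,-0.09,1]]'
```

```text
time_s: 1.35
eef_pos: [308.9, 404.4, 231.5]
orientation: [0.0, 0.371, 0.929, 0.0]
contact_force: [0.9, 1.3, 0.7]
gripper_width: 0.999
time_s: 1.85
eef_pos: [428.9, 214.4, 231.7]
orientation: [0.0, 0.568, 0.823, 0.0]
contact_force: [0.0, -0.0, 0.1]
gripper_width: 0.997
```

```bash
python3 -m pendant '[[0.005,-0.042,0,0,0,-0.095,1],[0.005,-0.042,0,0,0,-0.095,1],[0.005,-0.042,0,0,0,-0.095,1],[0.005,-0.042,0,0,0,-0.095,1],[0.005,-0.042,0,0,0,-0.095,1]]'
python3 -m pendant '[[0.005,-0.042,-0.020,0,0,-0.095,1],[0.005,-0.042,-0.020,0,0,-0.095,1],[0.005,-0.042,-0.020,0,0,-0.095,1],[0.005,-0.042,-0.020,0,0,-0.095,1],[0.003,0,0,0,0,0,1]]'
python3 - <<'E'
from h import *
p,d=manip.capture("wrist");cv2.imwrite("pics/wrist1.png",p)
for t in("tote_empty_grip","tote_empty_card_end","tote_full"):
    print(t,[([round(v) for v in r['xyz']],round(r['conf'],2)) for r in manip.landmark_of(t,"wrist")])
m=manip.camera_model("wrist");print(m)
# fisheye cloud: depth along axis
v,u=np.mgrid[:400,:640];x=u-m['cx'];y=v-m['cy'];r=np.hypot(x,y)+1e-9;th=r/m['fx'];k=np.where(th<1.5,np.tan(th),0)/r
c=np.stack([x*k*d,y*k*d,d],-1);w=(c-np.array(m['t']))@np.array(m['R'])
for c0 in((477,-169),(495,142)):
    P=fit(w,d,c0,r=100,lo=45,hi=68)
    if len(P)>20: print(len(P),cv2.minAreaRect(P[:,:2].astype(np.float32)),np.median(P[:,2]))
np.save("w1.npy",w)
E
```

```text
time_s: 2.35
eef_pos: [453.2, 4.3, 231.6]
orientation: [0.0, 0.746, 0.666, 0.0]
contact_force: [1.2, 0.2, -0.2]
gripper_width: 0.998
time_s: 2.85
eef_pos: [474.6, -168.0, 149.5]
orientation: [0.001, 0.86, 0.51, -0.002]
contact_force: [-0.8, 0.4, -0.6]
gripper_width: 1.001
tote_empty_grip [([478, -171, 46], 0.78)]
tote_empty_card_end [([438, -232, 47], 0.79)]
tote_full []
{'fx': 309.70691628693146, 'fy': 309.70691628693146, 'cx': 321.3413067637886, 'cy': 203.22745990159163, 'R': array([[ 8.83408002e-01, -4.68604593e-01, -1.93523546e-04],
       [-4.45411410e-01, -8.39812651e-01,  3.10360093e-01],
       [-1.45598689e-01, -2.74088392e-01, -9.50619048e-01]]), 't': array([-497.17494202,   62.3662878 ,  329.50882042])}
4846 ((479.4089660644531, -161.7864227294922), (162.62757873535156, 67.66014862060547), 62.29912567138672) 58.938407842629644
```

View pics/wrist1.png

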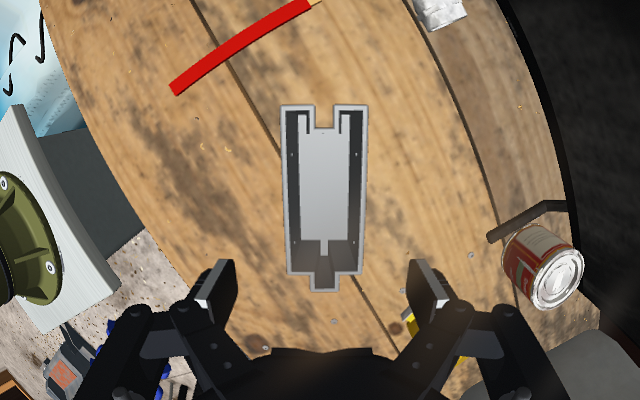

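```bash
cat >> h.py <<'E'
def wcloud():
    m=manip.camera_model("wrist");p,d=manip.capture("wrist")
    v,u=np.mgrid[:400,:640];x=u-m['cx'];y=v-m['cy'];r=np.hypot(x,y)+1e-9;th=r/m['fx'];k=np.where(th<1.5,np.tan(th),0)/r
    c=np.stack([x*k*d,y*k*d,d],-1);return p,d,(c-np.array(m['t']))@np.array(m['R'])
E
python3 - <<'E'
from h import *
p,d,w=wcloud()
s=manip.state();print(s['eef_pos'],s['orientation'],np.degrees(2*np.arctan2(s['orientation'][2],s['orientation'][1])))
for lo,hi in((45,68),(52,64)):
    P=fit(w,d,(478,-168),r=100,lo=lo,hi=hi)
    print(len(P),cv2.minAreaRect(P[:,:2].astype(np.float32)),np.percentile(P[:,2],[5,50,95]))
E
```

```text
[ 476.51281773 -160.54750735  151.71599997] [-1.63116027e-04  8.56806459e-01  5.15637898e-01  4.73444637e-04] 62.080213615824654
4351 ((477.40264892578125, -168.84921264648438), (162.30580139160156, 67.91607666015625), 61.55607223510742) [47.10229916 56.97126941 58.45308432]
3491 ((477.40264892578125, -168.84921264648438), (162.30580139160156, 67.91607666015625), 61.55607223510742) [53.20155392 57.25042556 58.53483736]
```

```bash
python3 -m pendant '[[0.001,-0.009,-0.015,0,0,-0.006,1],[0,0,-0.025,0,0,0,1],[0,0,-0.025,0,0,0,1],[0,0,-0.025,0,0,0,1],[0,0,-0.015,0,0,0,1]]'
python3 -m pendant '[[0,0,-0.012,0,0,0,1],[0,0,-0.008,0,0,0,1],[0,0,0,0,0,0,1],[0,0,0,0,0,0,1],[0,0,0,0,0,0,1]]'
```

```text
time_s: 3.6
eef_pos: [477.2, -169.1, 45.4]
orientation: [-0.001, 0.858, 0.513, 0.0]
contact_force: [0.5, -1.1, 1.0]
gripper_width: 1.004
time_s: 4.1
eef_pos: [477.7, -171.2, 27.0]
orientation: [0.001, 0.859, 0.512, 0.0]
contact_force: [0.5, -0.5, -0.1]
gripper_width: 1.003
```

```bash
python3 -m pendant '[[0,0.001,-0.003,0,0,0,1],[0,0,0,0,0,0,0],[0,0,0,0,0,0,-1],[0,0,0,0,0,0,-1],[0,0,0,0,0,0,-1]]'
python3 -m pendant '[[0,0,0,0,0,0,-1],[0,0,0,0,0,0,-1],[0,0,0,0,0,0,-1],[0,0,0,0,0,0,-1],[0,0,0,0,0,0,-1]]'
python3 -c "
from h import *
print(manip.grasp_offset);p,d=manip.capture('wrist');cv2.imwrite('pics/wrist2.png',p)"
```

```text
time_s: 4.6
eef_pos: [477.1, -169.9, 23.6]
orientation: [-0.0, 0.859, 0.512, 0.0]
contact_force: [-0.2, 1.2, 5.7]
gripper_width: 0.763
time_s: 5.1
eef_pos: [477.1, -169.9, 23.6]
orientation: [-0.0, 0.859, 0.512, 0.0]
contact_force: [-0.9, 1.8, 6.0]
gripper_width: 0.763
18.700000000000003
```

View pics/wrist2.png

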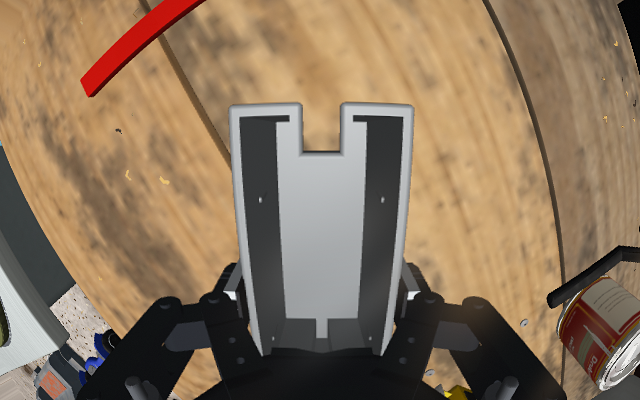

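The grip holds, with the opening steady at 0.763 (about 65 mm). Next I lift.

```bash
python3 -m pendant '[[0,0,0.010,0,0,0,-1],[0,0,0.02,0,0,0,-1],[0,0,0.03,0,0,0,-1],[0,0,0.03,0,0,0,-1],[0,0,0.03,0,0,0,-1]]'
python3 -m pendant '[[0,0,0.02,0,0,0.02,-1],[0,0.005,0.01,0,0,0.05,-1],[0.001,0.013,0,0,0,0.08,-1],[0.001,0.015,0,0,0,0.1,-1],[0.001,0.015,0,0,0,0.1,-1]]'
python3 -m pendant '[[0.001,0.015,0,0,0,0.1,-1],[0.001,0.015,0,0,0,0.1,-1],[0.001,0.015,0,0,0,0.1,-1],[0.001,0.015,0,0,0,0.1,-1],[0.001,0.015,0,0,0,0.1,-1]]'
python3 -m pendant '[[0.001,0.015,0,0,0,0.1,-1],[0.001,0.015,0,0,0,0.1,-1],[0.001,0.015,0,0,0,0.1,-1],[0.001,0.015,0,0,0,0.1,-1],[0.001,0.015,0,0,0,0.1,-1]]'
```

```text
time_s: 5.65
eef_pos: [476.8, -170.1, 144.8]
orientation: [-0.0, 0.859, 0.512, -0.0]
contact_force: [1.5, -0.6, -1.5]
gripper_width: 0.765
time_s: 6.15
eef_pos: [479.6, -121.0, 172.9]
orientation: [-0.0, 0.755, 0.656, -0.0]
contact_force: [-0.1, -0.3, -2.4]
gripper_width: 0.76
time_s: 6.65
eef_pos: [484.6, -46.0, 172.8]
orientation: [-0.001, 0.569, 0.822, -0.0]
contact_force: [0.5, -0.2, -1.9]
gripper_width: 0.759
time_s: 7.15
eef_pos: [489.5, 28.8, 172.8]
orientation: [-0.001, 0.348, 0.938, -0.0]
contact_force: [0.3, -0.3, -1.6]
gripper_width: 0.762
```

```bash
python3 -m pendant '[[0.001,0.015,0,0,0,0.1,-1],[0.001,0.015,0,0,0,0.1,-1],[0.001,0.015,0,0,0,0.1,-1],[0.001,0.015,0,0,0,0.1,-1],[0.001,0.015,0,0,0,0.1,-1]]'
python3 -m pendant '[[0.001,0.014,0,0,0,0.1,-1],[0,0.012,0,0,0,0.09,-1],[0,0.008,0,0,0,0.06,-1],[0,0.004,0,0,0,0.02,-1],[0,0,0,0,0,0,-1]]'
python3 -m pendant '[[0,0,0,0,0,0,-1],[0,0,0,0,0,0,-1],[0,0,0,0,0,0,-1]]'
python3 - <<'E'
from h import *
s=manip.state();print(s['eef_pos'],np.degrees(2*np.arctan2(s['orientation'][2],s['orientation'][1])))
for n in("scene","side"):
    p,d,w=cloud(n)
    cv2.imwrite(f"pics/{n}3.png",p)
    P=fit(w,d,(495,142),r=110,lo=48,hi=64);print(n,"full",len(P),cv2.minAreaRect(P[:,:2].astype(np.float32)))
    P=fit(w,d,(495,142),r=110,lo=198,hi=215);print(n,"empty",len(P),cv2.minAreaRect(P[:,:2].astype(np.float32)),np.percentile(P[:,2],[50,95]))
    for t in("tote_empty_grip","tote_empty_card_end","tote_full"):
        print(t,[([round(v) for v in r['xyz']],round(r['conf'],2)) for r in manip.landmark_of(t,n)])
E
```

```text
time_s: 7.65
eef_pos: [494.5, 103.7, 172.8]
orientation: [-0.001, 0.105, 0.994, -0.0]
contact_force: [-0.4, -0.6, -1.6]
gripper_width: 0.767
time_s: 8.15
eef_pos: [495.7, 141.4, 172.9]
orientation: [-0.0, -0.027, 1.0, -0.0]
contact_force: [0.2, -0.3, -1.5]
gripper_width: 0.764
time_s: 8.45
eef_pos: [496.2, 140.5, 173.3]
orientation: [-0.0, -0.026, 1.0, -0.0]
contact_force: [-0.9, 1.1, -1.2]
gripper_width: 0.762
[496.18810143 140.51553293 173.27483563] 182.9843021874565
scene full 660 ((494.99884033203125, 140.7864532470703), (163.45953369140625, 71.15304565429688), 2.238298177719116)
scene empty 727 ((494.0652160644531, 132.38331604003906), (84.85057830810547, 164.19534301757812), 88.7282485961914) [205.08946231 209.82205686]
tote_empty_grip [([494, 140, 197], 0.86)]
tote_empty_card_end [([571, 146, 195], 0.79)]
tote_full [([503, 141, -4], 0.65)]
side full 1193 ((496.46051025390625, 143.7379150390625), (162.69772338867188, 70.72514343261719), 3.1704046726226807)
side empty 1327 ((497.0583190917969, 144.66696166992188), (161.703857421875, 87.8598861694336), 3.3241751194000244) [204.7595611  210.14152027]
tote_empty_grip [([499, 145, 197], 0.9)]
tote_empty_card_end [([576, 146, 197], 0.9)]
tote_full [([494, 146, -2], 0.87)]
```

View pics/scene3.png

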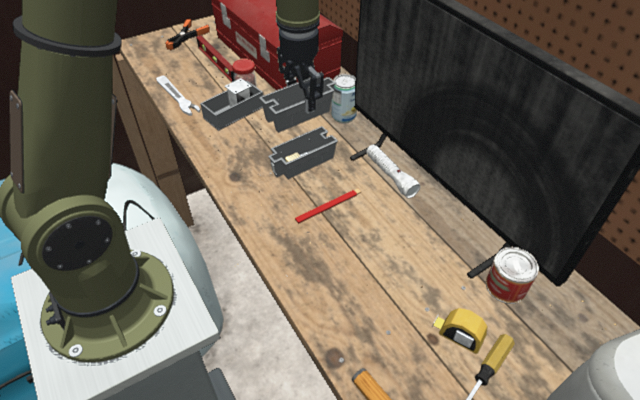

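View pics/side3.png

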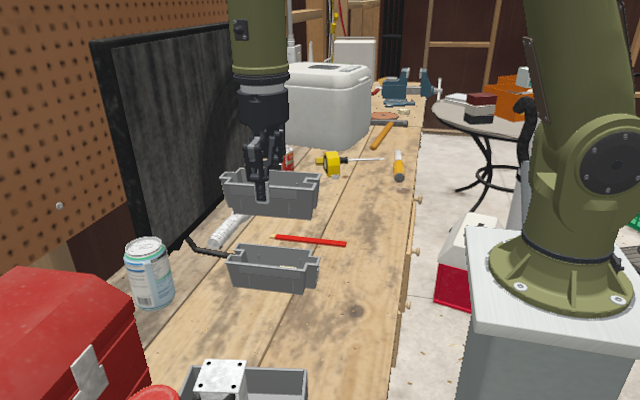

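```bash
python3 -m pendant '[[0,0.002,-0.01,0,0,0.012,-1],[0,0,-0.02,0,0,0,-1],[0,0,-0.02,0,0,0,-1],[0,0,-0.02,0,0,0,-1],[0,0,-0.01,0,0,0,-1]]'
python3 -m pendant '[[0,0,-0.005,0,0,0,-1],[0,0,0,0,0,0,-1],[0,0,0,0,0,0,-1]]'
python3 - <<'E'
from h import *
for n in("scene","side"):
    p,d,w=cloud(n)
    a=p[100:190,240:360] if n=="scene" else p[190:300,210:340]
    cv2.imwrite(f"pics/{n}4.png",cv2.resize(a,None,fx=5,fy=5,interpolation=2))
E
```

```text
time_s: 9.35
eef_pos: [495.1, 142.8, 91.2]
orientation: [-0.001, -0.033, 0.999, -0.0]
contact_force: [-0.7, 0.3, -1.0]
gripper_width: 0.764
time_s: 9.65
eef_pos: [496.6, 143.2, 88.8]
orientation: [0.0, -0.033, 0.999, 0.0]
contact_force: [0.3, -0.0, -2.0]
gripper_width: 0.759
```

View pics/scene4.png

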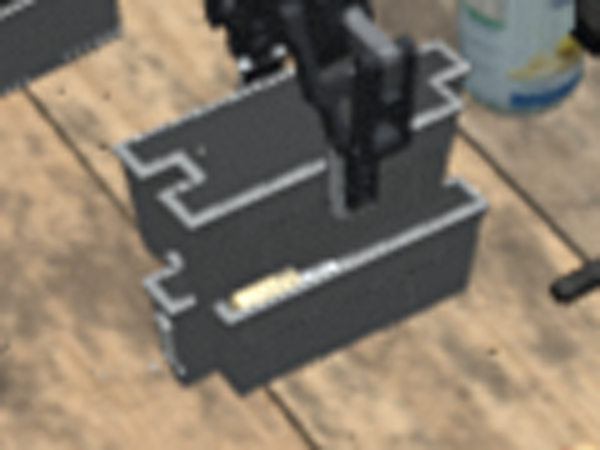

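View pics/side4.png

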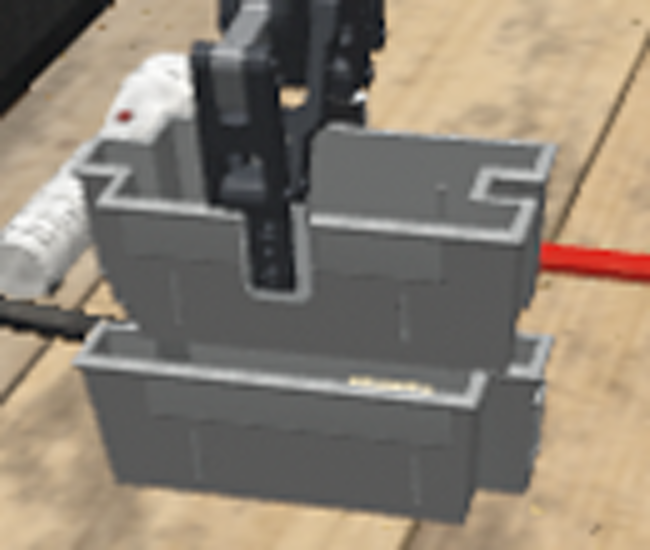

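```bash
python3 -m pendant '[[0,0,-0.003,0,0,0,-1],[0,0,-0.002,0,0,0,-1],[0,0,0,0,0,0,-1]]'
python3 -m pendant '[[0,0,-0.002,0,0,0,-1],[0,0,0,0,0,0,-1],[0,0,0,0,0,0,-1]]'
```

```text
time_s: 10.05
eef_pos: [496.1, 142.9, 83.1]
orientation: [-0.0, -0.033, 0.999, -0.0]
contact_force: [0.2, 1.0, -1.4]
gripper_width: 0.764
time_s: 10.35
eef_pos: [496.4, 143.0, 81.6]
orientation: [0.0, -0.033, 0.999, 0.0]
contact_force: [-0.1, -0.3, 4.0]
gripper_width: 0.761
```

```bash
python3 -m pendant '[[0,0,-0.001,0,0,0,-1],[0,0,0,0,0,0,-1],[0,0,0,0,0,0,-1]]'
```

```text
time_s: 10.65
eef_pos: [496.4, 143.0, 81.5]
orientation: [0.001, -0.033, 0.999, 0.0]
contact_force: [-3.7, -1.1, 14.3]
gripper_width: 0.759
```

The tote is seated: contact force has risen firmly at rim height. I'll open the fingers slowly and look before retreating.

```bash
python3 -m pendant '[[0,0,0.001,0,0,0,0.6],[0,0,0,0,0,0,0.65],[0,0,0,0,0,0,0.8],[0,0,0,0,0,0,1],[0,0,0,0,0,0,1]]'
python3 - <<'E'
from h import *
for n in("scene","side"):
    p,d,w=cloud(n)
    a=p[100:190,240:360] if n=="scene" else p[190:300,210:340]
    cv2.imwrite(f"pics/{n}5.png",cv2.resize(a,None,fx=4,fy=4,interpolation=2))
E
```

```text
time_s: 11.15
eef_pos: [496.1, 143.0, 81.1]
orientation: [-0.0, -0.033, 0.999, -0.0]
contact_force: [-0.1, 0.4, -0.1]
gripper_width: 0.998
```

View pics/side5.png

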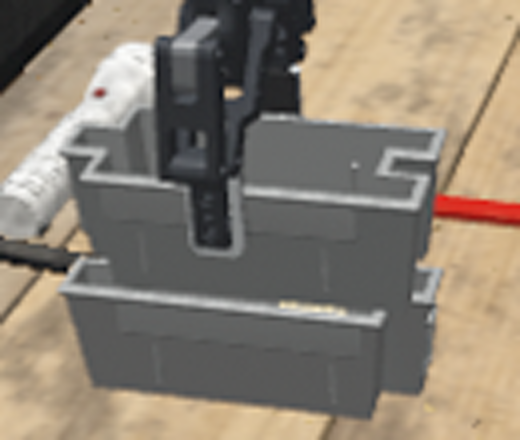

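View pics/scene5.png

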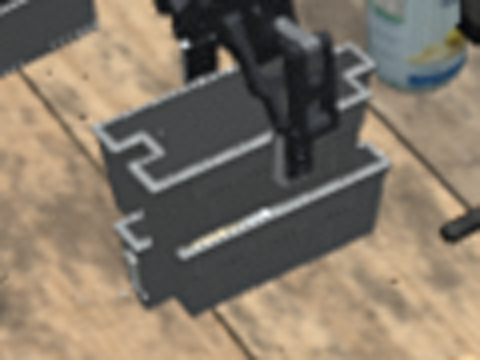

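The tote stays up on its knuckles. I'll retreat straight up.

```bash
python3 -m pendant '[[0,0,0.01,0,0,0,1],[0,0,0.02,0,0,0,1],[0,0,0.03,0,0,0,1],[0,0,0.04,0,0,0,1],[0,0,0.04,0,0,0,1]]'
python3 -m pendant '[[0,0,0.02,0,0,0,1],[-0.02,-0.04,0.01,0,0,0,1],[-0.02,-0.045,0,0,0,0,1],[-0.02,-0.045,0,0,0,0,1],[0,0,0,0,0,0,1]]'
python3 - <<'E'
from h import *
for n in("scene","side"):
    p,d,w=cloud(n)
    a=p[100:190,240:360] if n=="scene" else p[190:300,210:340]
    cv2.imwrite(f"pics/{n}6.png",cv2.resize(a,None,fx=4,fy=4,interpolation=2))
    P=fit(w,d,(495,142),r=110,lo=108,hi=125);print(n,len(P),cv2.minAreaRect(P[:,:2].astype(np.float32)),np.percentile(P[:,2],[50,90]))
    k=np.c_[P[:,:2],np.ones(len(P))];print("plane",np.linalg.lstsq(k[P[:,2]>113],P[P[:,2]>113,2],rcond=None)[0])
    for t in("tote_empty_grip","tote_empty_card_end","tote_full","padlock"):
        print(t,[([round(v) for v in r['xyz']],round(r['conf'],2)) for r in manip.landmark_of(t,n)])
print(manip.state()['time_s'])
E
```

```text
time_s: 11.75
eef_pos: [495.7, 142.9, 223.3]
orientation: [-0.0, -0.033, 0.999, 0.0]
contact_force: [1.5, 0.1, -0.9]
gripper_width: 0.998
time_s: 12.25
eef_pos: [433.4, 6.9, 252.1]
orientation: [-0.0, -0.028, 1.0, -0.002]
contact_force: [0.0, 0.8, 0.2]
gripper_width: 1.0
scene 561 ((495.54046630859375, 140.25140380859375), (162.97573852539062, 71.7211685180664), 4.408668518066406) [113.62331521 116.30712602]
plane [-2.75232026e-03 -1.44044092e-03  1.16628447e+02]
tote_empty_grip [([495, 139, 105], 0.7)]
tote_empty_card_end [([570, 148, 104], 0.66)]
tote_full [([500, 141, -1], 0.75)]
padlock []
side 1084 ((497.7998046875, 144.30819702148438), (162.26402282714844, 68.99645233154297), 3.768035411834717) [113.59653549 115.82352369]
plane [-2.06067629e-04  1.69288474e-03  1.14830844e+02]
tote_empty_grip [([497, 146, 107], 0.78)]
tote_empty_card_end [([577, 150, 103], 0.75)]
tote_full [([495, 148, -2], 0.72)]
padlock []
12.75
```

View pics/side6.png

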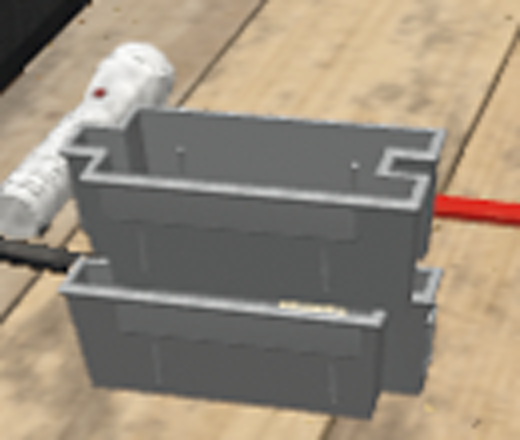

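View pics/scene6.png

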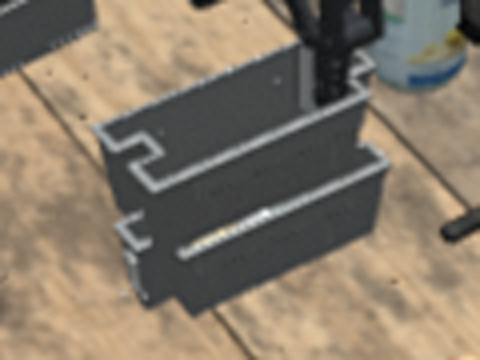

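The stack stands level and square, with the rim at about 115–116 mm, and the padlock is visible in the lower tote. I'm handing it in.

```bash
python3 -c "
from plant import manip
print(manip.state()['contact_force'],manip.finish_job())"
```

```text
the job is handed in; nothing more can be done
[-0.08420735  0.21757968  0.0930103 ] None
```

The empty tote now stands on the tote with the padlock, half a turn round, with its card end over the lower tote's two-knuckle end. I let go of it, backed the arm off and handed the job in at about 12.8 s.

| Check | Result |
|---|---|
| Upper rim height | about 115–116 mm from depth, 116 mm expected |
| Tilt | about 0.2° or less from depth |
| Centres | within about 3 mm |
| Long axes | within about 1–2° |
| Grip point height | 105 and 107 mm from the network |
| Lower tote | within about 6 mm of its start by the network, about the network's own error |
| Robot | about 190 mm up and off to the side, no contact force |

**Disagreements:** the scene and side cameras differ by about 4 mm in y. The offset is the same for both totes, so it doesn't affect how they line up.

**Padlock:** the network didn't report it in the last pictures because the upper tote hides most of it. It is still partly visible inside the lower tote in both camera views.

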